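Shut the row of sample pots with a sweep of the fingertips

ROBOT

A 6-joint arm with a two-finger parallel gripper is mounted at the origin on the work surface. World frame = base frame: x ahead of the robot, y to its left, z up, the work surface at z = 0. Lengths are in mm, angles in rad, forces in N, time in s.
With the tool pointing down it reaches from about 275 to 750 mm from the base axis. Payload 10.2 kg.
Tool frame: the origin (TCP) lies at the very end of the fingers, on their centre line; the grasp point (between the pads) lies 19 mm behind it; z points along the fingers, x is the direction in which the jaws open and shut, and the axes are right-handed (so a half turn about z gives the same grasp; the last joint's range is limited). The gripper opens to 85 mm and grips with 20 to 120 N. Pads are 22 mm wide; open, the fingers measure 114 mm over their backs; the gripper's body (76 mm by 85 mm) begins 54 mm behind the grasp point. The pads swing forward as they close: fully open they stand 13 mm farther back than shut.
Start: joints at [-1.477, 0.313, 1.498, -0, 1.331, -0.223], TCP at [163.539, -498.885, 231.294] pointing down, gripper open.
Joint ranges: [-2.94, 2.94], [-0.97, 2.17], [0.19, 2.56], [-1.23, 4.37], [0.02, 3.11], [-2.88, 2.88]. Speed limits (rad/s): [2.39, 2.39, 3.01, 3.14, 3.14, 3.14].

INTERFACE

Orientations are given as a unit quaternion [w, x, y, z].
In Python, from rig import ctrl, cams gives the robot as it stands.
- The arm moves only by the tool play_rows, never from a script. Its argument "steps" is a list of rows, each a list of 2 entries, a list of its own where there are three numbers: the shift along the tool's x, y, z normalised to -1 to 1, where 1 is 0.75 m, then the turn, a rotation vector about the tool's x, y, z normalised to -1 to 1, where 1 is 45 degrees. A call has 1 to 20 rows; each row shifts and turns the commanded pose from where the row before left it, along the tool's axes as they then stand; what a row does not reach is not made up. A row lasts 1/10 s, in which the tool goes at most 50 mm and 8.59 degrees, less where a joint would pass 70% of its speed; a pose out of reach is approached as far as the arm can. A call with a number of a shift or a turn outside -1 to 1 is refused whole. A call with a gripper value outside its range is refused whole. "grip" is the closure, from 0 (fully open) to 1 (shut), set as the call begins (left out, the last holds). The fingers move at their own pace and stop on an object; "squeeze" is the grip in N (left out, the last holds). Time passes only in rows, so rows that do not move let the fingers close. It gives the time, the measured TCP pose, the force and the opening at its end, in the units of the state.
- ctrl.sense(): the state, without advancing time (a new reading comes with each control period).
- cams.capture(name): name is "side" or "top"; returns the picture (400x640x3 uint8, red, green, blue); there is no depth.
- cams.camera_info(name): a dict with "fx", "fy", "cx", "cy" (pixels), "xyz" and "attitude" of the camera in the world. Camera axes: x right, y up, looking along -z (the intrinsics and any distortion apply to the point x, -y, -z); pixel columns grow to the right and rows downward; lengths in mm; the calibration is good to about 2 mm. A picture is of the moment at which its call begins. camera_info takes no time and is no camera call.
- ctrl.finish_job(): hands the job in, once; it reports no verdict.
Trained networks look in the newest picture that a camera, given by its name, has taken for a name from the list of things; names that differ only in an ending like _2 or _b are one class to them, and where a whole thing is asked for, a point or a joint stands for the part that bears it (a point fixed in the world has none). Each returns a list of dicts, best first, with "p" (0 to 1); they miss things now and then, are a little off and sometimes report something else, mostly with a low value. They report only what shows in the picture. A call takes as long as a camera call.
- cams.search_frame(camera, thing): "rect" ([centre column, centre row, width, height] in pixels, round what is visible of it).
- cams.tip_of(camera, thing): "pixel" ([column, row] in pixels: a listed point, or the origin of a listed thing).
The state is a dict: "time_s": time; "joints": joint angles; "dq": joint speeds; "tau": joint torques, N m; "eef_pos": TCP position; "ee_rot": TCP orientation; "force": force on the tool from outside, world axes, zero at the start; "wrist_torque": the same for the moment, N m; "grip_width": opening from 0.0 (shut) to 1.0 (fully open).
Only numpy, scipy, OpenCV 4.12 (cv2) and the standard library are available. Lean on these libraries where they do the work, as an engineer would, in place of code of your own. Each camera call takes 0.05 s, during which the arm holds its last target.

TASK

The five sample pots in the curved dark metal block have their flip lids standing open. Run the fingertips lightly along the curved row, starting behind the back of the lid at the end where the lid backs face outwards, so that the lids fold shut one after another, all five flat on their pots. Do it gently: do not shove, tip or lift the block, do not pick anything up, and leave everything else on the bench where it is.

Things in the scene. Friction and masses are not known exactly. Their poses are not given: they have to be found in the camera images.
- block: curved dark metal block, loose, 1.3 kg, 45 mm tall, 50 mm wide, 215 mm long; five clear pots (29 mm diameter, rims 58 mm above the bench) stand 36 mm apart in one row on an arc of 220 mm radius. Origin: underside, below the middle pot; z up; x runs along the row from pot 1 to pot 5 (tangent at the middle pot); the arc centre lies 220 mm towards -y: the ends bend to -y
- pot1 (a point): centre of pot 1 of the row (the first: the end where the back of its lid faces outwards, away from the row), at the height of the top face of its lid when shut, 62 mm above the bench; axes as the block's
- pot2 (a point): centre of pot 2 of the row, at the height of the top face of its lid when shut, 62 mm above the bench; axes as the block's
- pot3 (a point): centre of pot 3 of the row, at the height of the top face of its lid when shut, 62 mm above the bench; axes as the block's
- pot4 (a point): centre of pot 4 of the row, at the height of the top face of its lid when shut, 62 mm above the bench; axes as the block's
- pot5 (a point): centre of pot 5 of the row (the last), at the height of the top face of its lid when shut, 62 mm above the bench; axes as the block's
- lid1 (a joint): angle of the white flip lid of pot 1, rad: 0 shut flat, about 1.57 upright; stop at 1.95. Lid 29 mm wide, 4 mm thick, reaching 32 mm from its hinge. The hinge lies across the row, 15.5 mm from the pot centre towards the start of the row, 60 mm above the bench: pushing the back of the lid along the row from pot 1 towards pot 5 shuts it; pushing from the other end forces it the wrong way
- lid2 (a joint): angle of the white flip lid of pot 2, rad: 0 shut flat, about 1.57 upright; stop at 1.95. Made and hinged like lid 1. All lids have a stiff hinge (0.006 N m): a lid stays at any angle where it is left and does not snap; 1 to 3 N are enough, and a fingertip passing 1 to 2 mm above the shut height leaves it shut
- lid3 (a joint): angle of the white flip lid of pot 3, rad: 0 shut flat, about 1.57 upright; stop at 1.95. Made and hinged like lids 1 and 2
- lid4 (a joint): angle of the white flip lid of pot 4, rad: 0 shut flat, about 1.57 upright; stop at 1.95. Made and hinged like lids 1 and 2
- lid5 (a joint): angle of the white flip lid of pot 5, rad: 0 shut flat, about 1.57 upright; stop at 1.95. Made and hinged like lids 1 and 2
- spare_pot_a: spare closed pot: clear plastic, white lid shut flat, 29 mm diameter, 42 mm tall, loose on the bench on the inner side of the curve, about 80 mm from the row; origin under its centre. Leave alone
- spare_pot_b: second spare closed pot, the same as the first, also on the inner side of the curve. Leave alone
- marker: marker pen lying on the bench 65 to 80 mm from the row, on the outer side of the curve, 120 x 14 x 14 mm; origin under its middle. Leave alone
- tip_box: blue box of pipette tips with a green tray, 85 x 122 x 72 mm, left of the block; origin under its centre. Leave alone
- pipette: grey micropipette lying on the bench, about 265 mm long, 30 mm high, right of the block. Leave alone
- reagent: jar with white cap, 60 mm diameter, 120 mm tall, at the far edge. Leave alone
- beaker: empty glass beaker, 68 mm diameter, 85 mm tall, at the far edge. Leave alone
- clear_cover: clear plastic box cover lying at the far edge, 72 x 200 x 41 mm. Leave alone

How it is judged (in metres and radians):
On the way, in this order (a step that is already met when the one before it is completed fails the run):
1. the first lid is folded shut (value of joint lid1 below 0.15 rad), for 0.04 s.
2. the second lid is folded shut (value of joint lid2 below 0.15 rad), for 0.04 s.
3. the third lid is folded shut (value of joint lid3 below 0.15 rad), for 0.04 s.
4. the fourth lid is folded shut (value of joint lid4 below 0.15 rad), for 0.04 s.
5. the fifth lid is folded shut (value of joint lid5 below 0.15 rad), for 0.04 s.
At the end, for the whole second after the job is handed in: All five lids are shut to within 0.15 rad (free edge less than 5 mm up), folded in order from the first pot to the fifth; the block stands flat and at rest, less than 20 mm from where it stood (value of joint each of lid1, lid2, lid3, lid4, lid5 below 0.15 rad and distance of block from where it was at the start of the episode below 0.02 m and angle between block's own z axis and vertical below 0.05 rad and linear speed of block below 0.01 m/s); the robot touches nothing.
It fails at once if the block is shoved 20 mm or more (distance of block from where it was at the start of the episode above 0.02 m).
It fails at once if the block is lifted by more than 6 mm (height (world z) of block above 0.006 m).
It fails at once if the block is tipped by more than 0.12 rad (angle between block's own z axis and vertical above 0.12 rad).
It fails at once if the fingers press on the block, pots or lids with more than 30 N (contact force between the fingers and block above 30 N).
It fails at once if something else on the bench is moved by more than 15 mm (distance of any of spare_pot_a, spare_pot_b, marker, tip_box, pipette, reagent, beaker, clear_cover from where it was at the start of the episode above 0.015 m).
It also fails if it takes over 38 s, if anything falls off the work surface, if the arm or the gripper's body presses on something with over 40 N, if the wrist force passes 120 N, or if a joint passes its speed limit or range.

## Working session

There is one attempt and no reset: what is moved stays moved. The work goes in short steps, Python scripts to look and compute and a tool call to move; the robot and the scene stay as the last step left them, time stands still between calls to the robot, and variables do not carry over. Pictures are saved under pics/ and viewed, and the job is handed in when it is done.

Besides the shell and the picture viewer there is one more tool, called after "Call:" as a command line: name --argument value ..., lists and objects as JSON in quotes. play_rows: Moves the arm, as the interface text tells. Its arguments: {"type":"object","properties":{"steps":{"type":"array"},"grip":{"type":"number"},"squeeze":{"type":"number"}},"required":["steps"]}

```bash
ls; mkdir -p pics
python3 - <<'E'
from rig import ctrl,cams
import cv2,json
s=ctrl.sense(); print(s)
for n in ["side","top"]:
    im=cams.capture(n); cv2.imwrite(f"pics/{n}0.png",cv2.cvtColor(im,cv2.COLOR_RGB2BGR))
    print(cams.camera_info(n))
    for t in ["pot1","pot2","pot3","pot4","pot5","block"]:
        print(n,t,cams.tip_of(n,t)[:3])
E
```

```text
pics
{'time_s': 0.0, 'joints': array([-1.47740273e+00,  3.13458672e-01,  1.49845666e+00,  8.90756679e-06,
        1.33098744e+00, -2.23417050e-01]), 'dq': array([ 0.00251492, -0.00035379, -0.00073648, -0.00090944, -0.0003753 ,
        0.00035264]), 'tau': array([ 8.13736006e-04, -4.12263787e+01, -2.59748018e+01, -1.00664781e-04,
        4.02790611e-03,  2.84350484e-06]), 'eef_pos': array([ 163.51437   , -498.61265266,  230.72326717]), 'ee_rot': array([-4.95163076e-04,  8.09794709e-01, -5.86712962e-01, -4.28874684e-04]), 'force': array([-0.37347519,  0.34699191,  0.07956724]), 'wrist_torque': array([-0.05015044, -0.02970498,  0.01500373]), 'grip_width': 0.9994206065477339}
{'fx': 380.828072935068, 'fy': 380.828072935068, 'cx': 320.24099351466157, 'cy': 192.60513273108742, 'xyz': array([259.5839443 , 754.37187717, 530.130165  ]), 'attitude': array([-0.19957606, -0.11626858,  0.50171526,  0.8336263 ])}
side pot1 [{'pixel': [303.7, 209.9], 'p': 0.97}, {'pixel': [313.4, 223.3], 'p': 0.91}, {'pixel': [310.9, 232.2], 'p': 0.91}]
side pot2 [{'pixel': [303.7, 209.9], 'p': 0.97}, {'pixel': [31
[... 731 characters left out ...]
85,  0.07104251,  0.72088898])}
top pot1 [{'pixel': [260.5, 223.0], 'p': 0.96}, {'pixel': [278.7, 206.7], 'p': 0.87}, {'pixel': [269.5, 212.6], 'p': 0.78}]
top pot2 [{'pixel': [260.5, 223.0], 'p': 0.96}, {'pixel': [278.7, 206.7], 'p': 0.87}, {'pixel': [269.5, 212.6], 'p': 0.78}]
top pot3 [{'pixel': [260.5, 223.0], 'p': 0.96}, {'pixel': [278.7, 206.7], 'p': 0.87}, {'pixel': [269.5, 212.6], 'p': 0.78}]
top pot4 [{'pixel': [260.5, 223.0], 'p': 0.96}, {'pixel': [278.7, 206.7], 'p': 0.87}, {'pixel': [269.5, 212.6], 'p': 0.78}]
top pot5 [{'pixel': [260.5, 223.0], 'p': 0.96}, {'pixel': [278.7, 206.7], 'p': 0.87}, {'pixel': [269.5, 212.6], 'p': 0.78}]
top block [{'pixel': [274.0, 215.7], 'p': 0.91}]
```

View pics/side0.png

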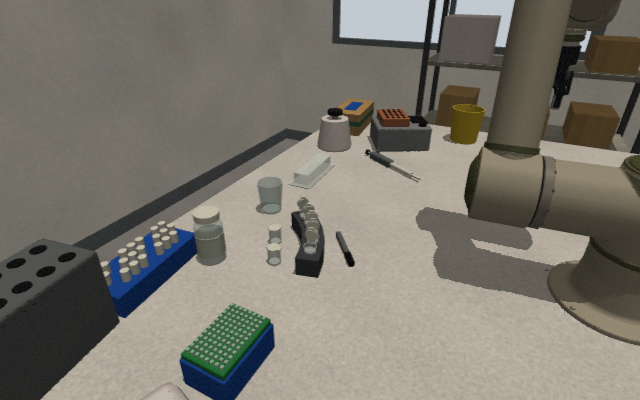

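View pics/top0.png

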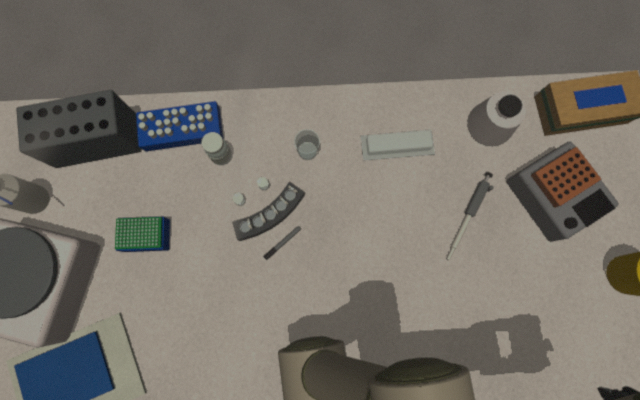

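Run:
```python
import cv2
a=cv2.imread('pics/side0.png'); cv2.imwrite('pics/side0z.png',cv2.resize(a[160:280,240:400],None,fx=5,fy=5,interpolation=cv2.INTER_CUBIC))
a=cv2.imread('pics/top0.png'); cv2.imwrite('pics/top0z.png',cv2.resize(a[165:265,210:340],None,fx=6,fy=6,interpolation=cv2.INTER_CUBIC))
```

```text
(no output)
```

View pics/side0z.png

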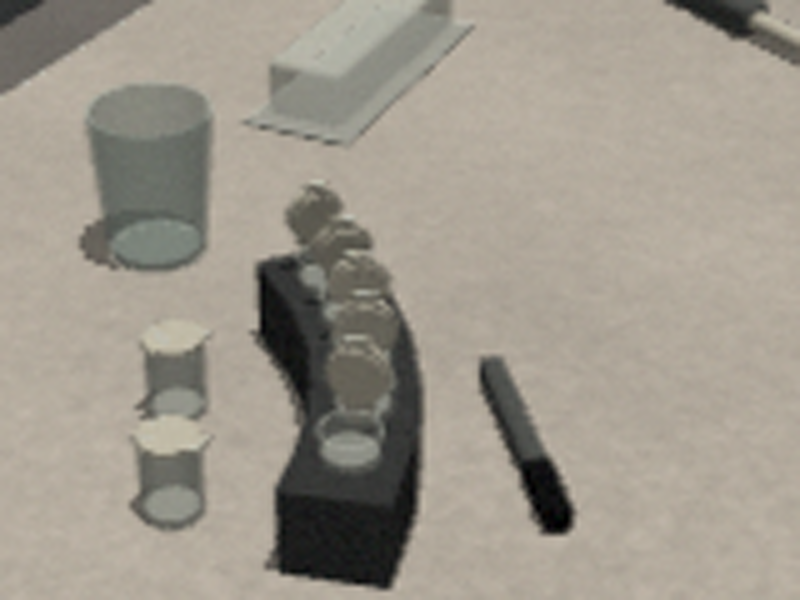

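View pics/top0z.png

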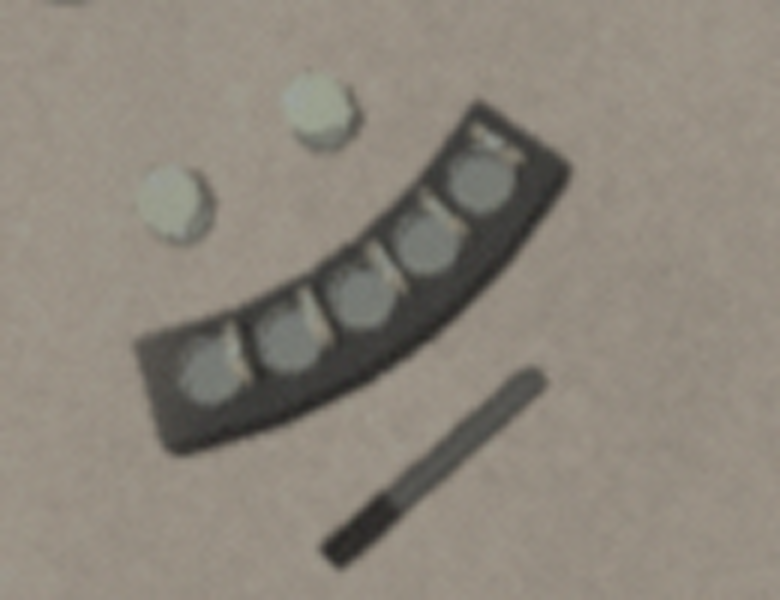

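```bash
cat > h.py <<'E'
import numpy as np
from scipy.spatial.transform import Rotation as R
from rig import ctrl,cams
def proj(n,P):
    c=cams.camera_info(n); q=np.array(c['attitude'])
    r=R.from_quat(q[[1,2,3,0]])
    p=r.inv().apply(np.atleast_2d(P)-c['xyz'])
    return np.c_[c['cx']+c['fx']*p[:,0]/-p[:,2], c['cy']-c['fy']*p[:,1]/-p[:,2]]
def pots(v,z=62,ds=0,dr=0):
    x,y,a=v; th=(np.arange(5)-2)*2*np.arcsin(18/220)
    th=th+ds/220
    L=np.c_[(220+dr)*np.sin(th),(220+dr)*np.cos(th)-220]
    c,s=np.cos(a),np.sin(a)
    return np.c_[L@np.array([[c,s],[-s,c]])+[x,y],np.full(5,z)]
def loc(v,L):
    x,y,a=v;c,s=np.cos(a),np.sin(a);L=np.atleast_2d(L).astype(float)
    return np.c_[L[:,:2]@np.array([[c,s],[-s,c]])+[x,y],L[:,2]]
E
python3 - <<'E'
from h import *
from scipy.optimize import least_squares
print(cams.camera_info('top').keys())
D={n:cams.tip_of(n,'pot1') for n in ['side','top']}
for n in D: print(n,[(d['pixel'],d['p']) for d in D[n]])
E
```

```text
dict_keys(['fx', 'fy', 'cx', 'cy', 'xyz', 'attitude'])
side [([303.7, 209.9], 0.97), ([313.4, 223.3], 0.91), ([310.9, 232.2], 0.91), ([308.8, 215.6], 0.89), ([311.9, 243.8], 0.87)]
top [([260.5, 223.0], 0.96), ([278.7, 206.7], 0.87), ([269.5, 212.6], 0.78), ([291.6, 196.4], 0.77), ([245.1, 226.3], 0.63), ([306.6, 151.6], 0.43)]
```

```bash
cat > fit.py <<'E'
from h import *
import cv2
from scipy.optimize import least_squares
T=np.array([[291.6,196.4],[278.7,206.7],[269.5,212.6],[260.5,223],[245.1,226.3]])
S=np.array([[303.7,209.9],[308.8,215.6],[313.4,223.3],[310.9,232.2],[311.9,243.8]])
def f(v,use):
    o=[]
    if 't' in use:o.append(proj('top',pots(v))-T)
    if 's' in use:o.append(proj('side',pots(v))-S)
    return np.concatenate(o).ravel()
for use in ['ts','t','s']:
    r=least_squares(f,[400,80,2.5],args=(use,),loss='soft_l1',x_scale=[10,10,.1]); print(use,r.x,np.round(r.fun.reshape(-1,2),1).tolist())
    if use=='ts': v=r.x
im=cv2.imread('pics/top0.png'); g=im[160:265,205:340].astype(int)
# block mask: dark connected component
val=im.max(2); m=(val<75).astype(np.uint8)
n,lab,st,ce=cv2.connectedComponentsWithStats(m)
k=[i for i in range(1,n) if 225<ce[i][0]<310 and 180<ce[i][1]<245 and st[i][4]>50]
print([(st[i].tolist(),ce[i]) for i in k])
E
python3 fit.py
```

```text
ts [596.98188531 114.74053204   2.17272323] [[-1.0, -2.9], [3.1, -2.5], [1.7, 0.9], [-1.4, -2.0], [0.9, 0.3], [0.7, -0.1], [0.9, 1.5], [-0.7, 2.0], [2.4, 2.2], [-0.7, 0.3]]
t [593.04602429 116.36818312   2.11602855] [[-0.5, -0.3], [3.0, -0.3], [1.1, 2.5], [-2.4, -1.1], [-0.4, 0.4]]
s [600.11987129 110.33842626   2.19370326] [[-0.1, -1.2], [0.2, 0.3], [-1.0, 0.7], [2.4, 0.8], [-0.4, -1.2]]
[([238, 183, 67, 58, 728], array([272.64010989, 216.16208791]))]
```

```bash
cat > fit2.py <<'E'
from h import *
import cv2,sys
from scipy.optimize import minimize
def poly(ha,ri=195,ro=245,n=25):
    t=np.linspace(-ha,ha,n)
    return np.r_[np.c_[ro*np.sin(t),ro*np.cos(t)-220],np.c_[ri*np.sin(t[::-1]),ri*np.cos(t[::-1])-220]]
SS=8
def render(n,v,ha,box):
    x0,y0,x1,y1=box; P=poly(ha); m=np.zeros(((y1-y0)*SS,(x1-x0)*SS),np.uint8)
    px=[(proj(n,loc(v,np.c_[P,np.full(len(P),z)]))-[x0,y0]+.5)*SS for z in (0,45)]
    for p in px: cv2.fillPoly(m,[np.round(p).astype(np.int32)],255)
    for i in range(len(P)):
        j=(i+1)%len(P); q=np.array([px[0][i],px[0][j],px[1][j],px[1][i]])
        cv2.fillPoly(m,[np.round(q).astype(np.int32)],255)
    return cv2.resize(m,(x1-x0,y1-y0),interpolation=cv2.INTER_AREA)/255.
BOX={'top':(222,172,318,250),'side':(280,195,335,285)}
def setup(n,f):
    im=cv2.imread(f).astype(float).max(2); x0,y0,x1,y1=BOX[n]; return im[y0:y1,x0:x1]
def cost(n,I,v,ha):
    m=render(n,v,ha,BOX[n]); bg=170 if n=='side' else 135
    bg=np.median(I); 
    pred=bg*(1-m)+45*m
    d=np.abs(pred-I); return np.minimum(d,60).mean()
if __name__=='__main__':
    It,Is=setup('top','pics/top0.png'),setup('side','pics/side0.png')
    print(np.median(It),np.median(Is))
    v0=[595,115,2.13]
    for nm,fs in [('top',[('top',It)]),('side',[('side',Is)]),('both',[('top',It),('side',Is)])]:
        best=None
        for ha in (.454,.4886,None):
            f=lambda p:sum(cost(n,I,[p[0]*10,p[1]*10,p[2]/10],p[3] if ha is None else ha) for n,I in fs)
            x0=[59.5,11.5,21.3]+([.47] if ha is None else [])
            for k in range(3):
                S=np.vstack([x0]+[np.array(x0)+(0.6 if i<3 else .02)*np.eye(len(x0))[i]*(-1)**k for i in range(len(x0))])
                r=minimize(f,x0,method='Nelder-Mead',options=dict(initial_simplex=S,xatol=.005,fatol=.002)); x0=r.x
            print(nm,ha,np.round([r.x[0]*10,r.x[1]*10,r.x[2]/10],3),r.x[3:],round(r.fun,2))
E
python3 fit2.py
```

```text
149.0 173.0
top 0.454 [597.603 118.269   2.15 ] [] 12.18
top 0.4886 [596.126 120.31    2.139] [] 13.02
top None [597.871 117.968   2.149] [0.45319865] 12.18
side 0.454 [598.602 114.892   2.148] [] 16.41
side 0.4886 [602.187 109.364   2.178] [] 17.09Traceback (most recent call last):
  File "fit2.py", line 35, in <module>
    r=minimize(f,x0,method='Nelder-Mead',options=dict(initial_simplex=S,xatol=.005,fatol=.002)); x0=r.x
    res = _minimize_neldermead(fun, x0, args, callback, bounds=bounds,
                               **options)
    fxr = func(xr)
    fx = function(np.copy(x), *(wrapper_args + args))
  File "fit2.py", line 31, in <lambda>
    f=lambda p:sum(cost(n,I,[p[0]*10,p[1]*10,p[2]/10],p[3] if ha is None else ha) for n,I in fs)
               ~~~^^^^^^^^^^^^^^^^^^^^^^^^^^^^^^^^^^^^^^^^^^^^^^^^^^^^^^^^^^^^^^^^^^^^^^^^^^^^^^
  File "fit2.py", line 31, in <genexpr>
    f=lambda p:sum(cost(n,I,[p[0]*10,p[1]*10,p[2]/10],p[3] if ha is None else ha) for n,I in fs)
                   ~~~~^^^^^^^^^^^^^^^^^^^^^^^^^^^^^^^^^^^^^^^^^^^^^^^^^^^^^^^^^^
  File "fit2.py", line 20, in cost
    m=render(n,v,ha,BOX[n]); bg=170 if n=='side' else 135
  File "fit2.py", line 10, in render
    px=[(proj(n,loc(v,np.c_[P,np.full(len(P),z)]))-[x0,y0]+.5)*SS for z in (0,45)]
         ~~~~^^^^^^^^^^^^^^^^^^^^^^^^^^^^^^^^^^^^^
  File "h.py", line 5, in proj
    c=cams.camera_info(n); q=np.array(c['attitude'])
ValueError: time passes only in moves, steps and waits
```

```bash
cat > plan.py <<'E'
from h import *
v=[598,116.8,2.149]
P=pots(v,62); print(np.round(P,1))
th=lambda s: -2*2*np.arcsin(18/220)+s/220   # arc position s from pot1
def arc(s):
    t=th(s); return loc(v,[[220*np.sin(t),220*np.cos(t)-220,0]])[0][:2], v[2]-t
if __name__=='__main__':
    for s in (-60,0,144,165,185): print(s,arc(s))
    st=ctrl.sense(); print(st['time_s'],st['eef_pos'],st['ee_rot'])
    q=st['ee_rot']; M=R.from_quat(q[[1,2,3,0]]).as_matrix(); print(M)
    t,y=arc(-60); d=np.r_[t,150]-[163.539,-498.885,231.294]
    print('tool shift',M.T@d,'turn',y-np.pi/2-np.arctan2(M[1,0],M[0,0]))
E
python3 plan.py
```

```text
[[646.5  63.9  62. ]
 [620.1  88.4  62. ]
 [598.  116.8  62. ]
 [580.9 148.5  62. ]
 [569.1 182.5  62. ]]
-60 (array([698.14378699,  33.74123967]), np.float64(2.7493662433396926))
0 (array([646.49307001,  63.90652828]), np.float64(2.4766389706124197))
144 (array([569.14811168, 182.32917351]), np.float64(1.8220935160669653))
165 (array([564.90422021, 202.88773953]), np.float64(1.7266389706124197))
185 (array([562.70169794, 222.75916347]), np.float64(1.6357298797033288))
0.8 [ 163.52297261 -498.89012258  231.30219809] [ 7.89984442e-06  8.09794375e-01 -5.86713789e-01 -6.89044236e-06]
[[ 3.11533860e-01 -9.50235052e-01 -2.04295782e-05]
 [-9.50235052e-01 -3.11533860e-01 -4.70906407e-06]
 [-1.88978763e-06  2.08799342e-05 -1.00000000e+00]]
tool shift [-339.57247588 -673.93301333   81.28057006] turn 2.432559446737189
```

Call:
play_rows --steps '[[[-0.0279, -0.0556, 0.0067], [0, 0, 0]], [[-0.0279, -0.0556, 0.0067], [0, 0, 0]], [[-0.0279, -0.0556, 0.0067], [0, 0, 0]], [[-0.0279, -0.0556, 0.0067], [0, 0, 0]], [[-0.0279, -0.0556, 0.0067], [0, 0, 0]], [[-0.0279, -0.0556, 0.0067], [0, 0, 0]], [[-0.0279, -0.0556, 0.0067], [0, 0, 0]], [[-0.0279, -0.0556, 0.0067], [0, 0, 0]], [[-0.0279, -0.0556, 0.0067], [0, 0, 0]], [[-0.0279, -0.0556, 0.0067], [0, 0, 0]], [[-0.0279, -0.0556, 0.0067], [0, 0, 0]], [[-0.0279, -0.0556, 0.0067], [0, 0, 0]], [[-0.0279, -0.0556, 0.0067], [0, 0, 0]], [[-0.0279, -0.0556, 0.0067], [0, 0, 0]], [[-0.0279, -0.0556, 0.0067], [0, 0, 0]], [[-0.0279, -0.0556, 0.0067], [0, 0, 0]]]' --grip 1 --squeeze 20

```text
time_s: 2.4
eef_pos: [694.3, 28.7, 150.7]
ee_rot: [-0.0, 0.81, -0.587, 0.0]
force: [-0.0, -0.8, 0.4]
grip_width: 0.001
```

Call:
play_rows --steps '[[[0, 0, 0], [0, 0, -0.1833]], [[0, 0, 0], [0, 0, -0.1833]], [[0, 0, 0], [0, 0, -0.1833]], [[0, 0, 0], [0, 0, -0.1833]], [[0, 0, 0], [0, 0, -0.1833]], [[0, 0, 0], [0, 0, -0.1833]], [[0, 0, 0], [0, 0, -0.1833]], [[0, 0, 0], [0, 0, -0.1833]], [[0, 0, 0], [0, 0, -0.1833]], [[0, 0, 0], [0, 0, -0.1833]], [[0, 0, 0], [0, 0, -0.1833]], [[0, 0, 0], [0, 0, -0.1833]], [[0, 0, 0], [0, 0, -0.1833]], [[0, 0, 0], [0, 0, -0.1833]], [[0, 0, 0], [0, 0, -0.1833]], [[0, 0, 0], [0, 0, 0]], [[0, 0, 0], [0, 0, 0]]]'

```text
time_s: 4.1
eef_pos: [693.2, 27.1, 150.8]
ee_rot: [-0.0, 0.9, 0.436, -0.0]
force: [-0.0, 0.2, -0.3]
grip_width: -0.001
```

```bash
cat > look.py <<'E'
from h import *
import cv2,sys
k=sys.argv[1]
st=ctrl.sense(); q=st['ee_rot']; M=R.from_quat(q[[1,2,3,0]]).as_matrix()
print(st['time_s'],st['eef_pos'],'yaw',np.arctan2(M[1,0],M[0,0]),'tilt',M[:,2],'F',st['force'],'g',st['grip_width'],st['joints'])
a=cv2.cvtColor(cams.capture('side'),cv2.COLOR_RGB2BGR); b=cv2.cvtColor(cams.capture('top'),cv2.COLOR_RGB2BGR)
cv2.imwrite(f'pics/s{k}.png',a);cv2.imwrite(f'pics/t{k}.png',b)
z=np.zeros((600,800,3),np.uint8)
z[:600,:400]=cv2.resize(a[150:285,260:350],(400,600),interpolation=cv2.INTER_CUBIC)
z[:400,400:]=cv2.resize(b[150:250,230:330],(400,400),interpolation=cv2.INTER_CUBIC)
cv2.imwrite(f'pics/z{k}.png',z)
E
python3 look.py 1
```

```text
4.1 [693.237133    27.10904841 150.815033  ] yaw 0.9016081518822838 tilt [-1.34086143e-04  2.85017463e-05 -9.99999991e-01] F [-3.02508488e-04  2.08073583e-01 -3.16247065e-01] g -0.0012466712861055485 [-1.29349768e-01  7.56618600e-01  1.00670236e+00  1.11741123e-05
  1.37840834e+00 -1.03096005e+00]
```

View pics/z1.png

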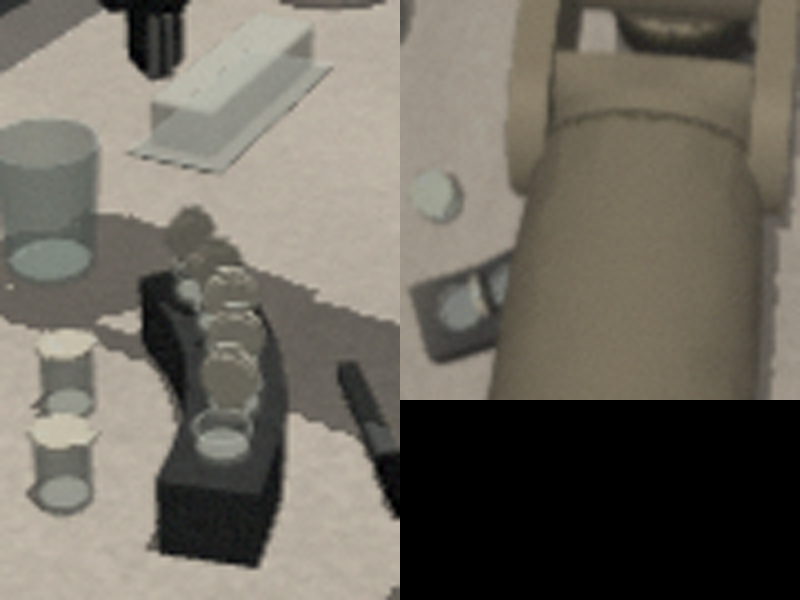

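Call:
play_rows --steps '[[[0, 0, 0.025], [0, 0, 0]], [[0, 0, 0.025], [0, 0, 0]], [[0, 0, 0.025], [0, 0, 0]], [[0, 0, 0.025], [0, 0, 0]], [[0, 0, 0.015], [0, 0, 0]], [[0, 0, 0], [0, 0, 0]], [[0, 0, 0], [0, 0, 0]], [[0, 0, 0], [0, 0, 0]]]'

```text
time_s: 5.0
eef_pos: [693.8, 27.1, 65.9]
ee_rot: [0.001, 0.899, 0.437, 0.001]
force: [-0.1, -0.2, -1.3]
grip_width: -0.001
```

```bash
python3 look.py 2
```

```text
5.0 [693.81554922  27.05424555  65.94358951] yaw 0.9051533300361807 tilt [ 1.99543651e-03 -2.70896007e-04 -9.99997972e-01] F [-0.07830797 -0.21319949 -1.27065147] g -0.0011986491249644615 [-1.29311853e-01  8.33805004e-01  1.09279897e+00 -1.20846004e-05
  1.21297497e+00 -1.03446008e+00]
```

View pics/z2.png

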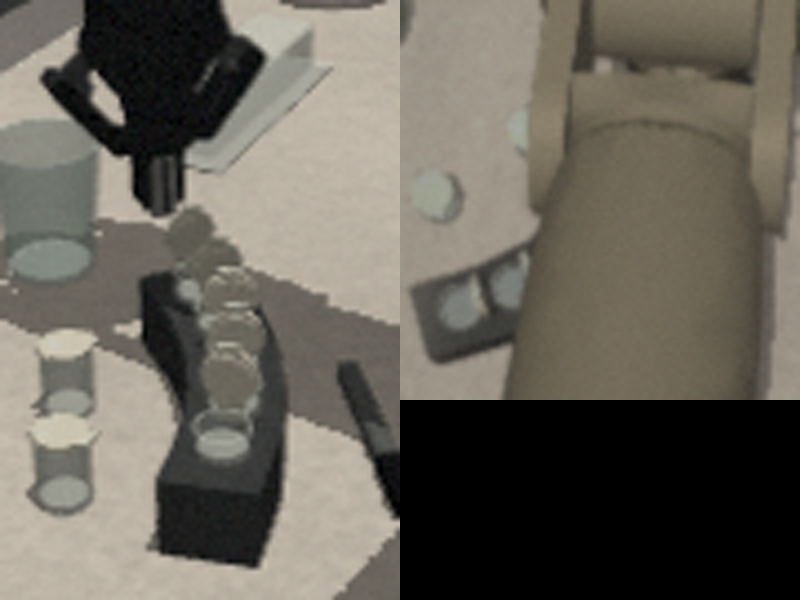

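Call:
play_rows --steps '[[[0, -0.0053, 0.0015], [0, 0, 0]], [[0, -0.0053, 0], [0, 0, 0]], [[0, -0.0053, 0], [0, 0, 0]], [[0, 0, 0], [0, 0, 0]], [[0, 0, 0], [0, 0, 0]]]'

```text
time_s: 5.6
eef_pos: [683.8, 34.6, 63.7]
ee_rot: [0.0, 0.899, 0.437, 0.0]
force: [0.0, 0.6, 1.0]
grip_width: -0.0
```

```bash
python3 -c "
from plan import *
s=ctrl.sense();q=s['ee_rot'];M=R.from_quat(q[[1,2,3,0]]).as_matrix();print(s['time_s'],s['eef_pos'],M[:,1:],s['force'])"
```

```text
[[646.5  63.9  62. ]
 [620.1  88.4  62. ]
 [598.  116.8  62. ]
 [580.9 148.5  62. ]
 [569.1 182.5  62. ]]
5.6 [683.83444524  34.58933545  63.65915537] [[ 7.86813808e-01  1.28851753e-04]
 [-6.17190425e-01 -1.02095269e-05]
 [ 1.07683561e-04 -9.99999992e-01]] [0.01891485 0.55170816 0.95924257]
```

Call:
play_rows --steps '[[[0, -0.0053, 0], [0, 0, 0]], [[0, -0.0053, 0], [0, 0, 0]], [[0, -0.0053, 0], [0, 0, 0]], [[0, -0.0053, 0], [0, 0, 0]], [[0, -0.0053, 0], [0, 0, 0]], [[0, -0.0053, 0], [0, 0, 0]]]'

```text
time_s: 6.2
eef_pos: [665.0, 49.3, 63.7]
ee_rot: [0.0, 0.899, 0.437, 0.0]
force: [0.8, -0.5, -0.8]
grip_width: 0.001
```

Call:
play_rows --steps '[[[0, -0.0053, 0], [0, 0, 0]], [[0, -0.0053, 0], [0, 0, 0]], [[0, -0.0053, 0], [0, 0, 0]], [[0, -0.0053, 0], [0, 0, 0]], [[0, -0.0053, 0], [0, 0, 0]], [[0, -0.0053, 0], [0, 0, 0.0116]]]'

```text
time_s: 6.8
eef_pos: [646.0, 64.2, 63.5]
ee_rot: [-0.0, 0.901, 0.433, -0.0]
force: [0.3, 0.3, 0.7]
grip_width: -0.004
```

```bash
python3 look.py 3
```

```text
6.8 [646.01002559  64.15606001  63.47963884] yaw 0.8960063542926968 tilt [-1.50896520e-04  1.59719004e-05 -9.99999988e-01] F [0.33583852 0.32054079 0.68549278] g -0.004145216538727329 [-8.11340541e-02  7.41941523e-01  1.27312454e+00  4.08635871e-06
  1.12667828e+00 -9.77142159e-01]
```

View pics/z3.png

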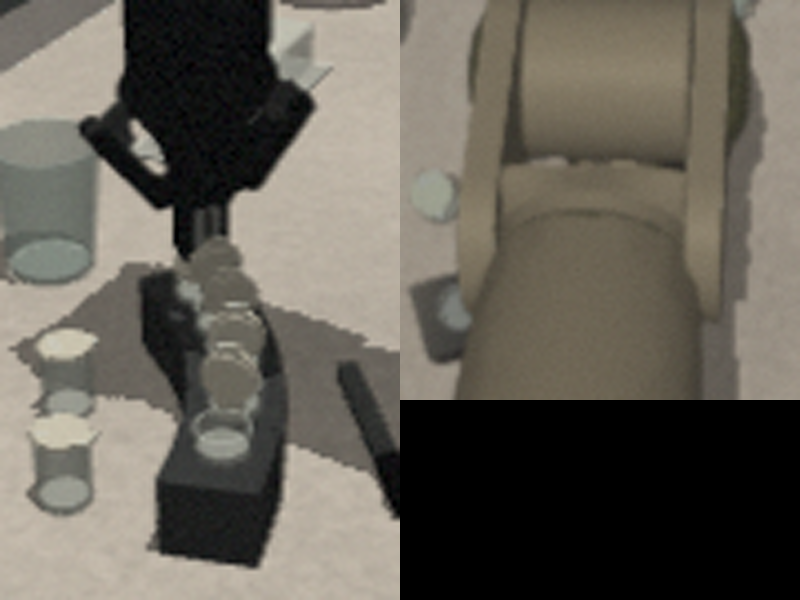

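Call:
play_rows --steps '[[[0, -0.0053, 0], [0, 0, 0.0232]], [[0, -0.0053, 0], [0, 0, 0.0232]], [[0, -0.0053, 0], [0, 0, 0.0232]], [[0, -0.0053, 0], [0, 0, 0.0232]], [[0, -0.0053, 0], [0, 0, 0.0232]], [[0, -0.0053, 0], [0, 0, 0.0232]], [[0, -0.0053, 0], [0, 0, 0.0232]], [[0, -0.0053, 0], [0, 0, 0.0232]], [[0, -0.0053, 0], [0, 0, 0.0232]]]'

```text
time_s: 7.8
eef_pos: [619.8, 88.5, 63.5]
ee_rot: [-0.0, 0.934, 0.357, -0.0]
force: [0.4, -0.5, 1.0]
grip_width: -0.002
```

```bash
python3 look.py 4
```

```text
7.8 [619.82037045  88.49009742  63.47363455] yaw 0.730899346343958 tilt [-1.90459878e-04  2.33824840e-05 -9.99999982e-01] F [ 0.39920217 -0.49877352  0.9531701 ] g -0.0020741690729313353 [-4.50337349e-02  6.96125328e-01  1.35813790e+00  1.66967040e-05
  1.08752074e+00 -7.75940832e-01]
```

View pics/z4.png

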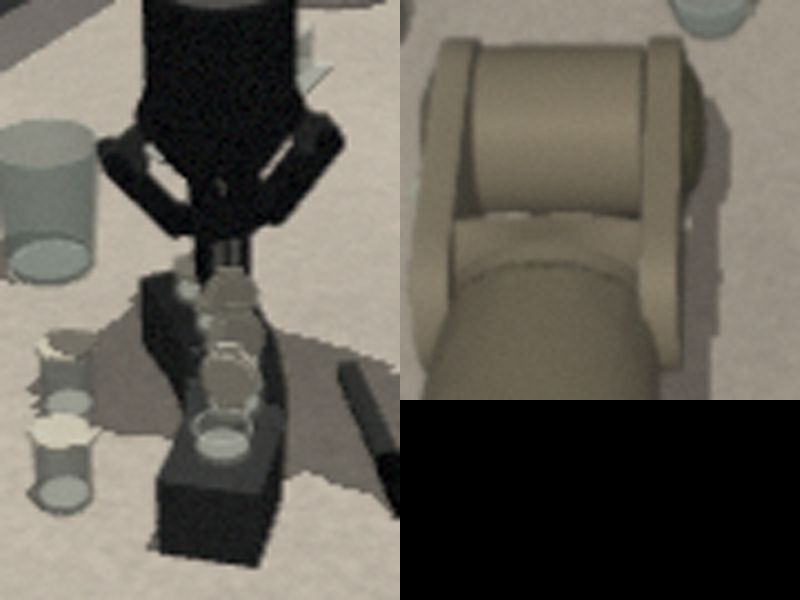

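Lids 1 and 2 are down, lids 3 to 5 still stand, the block hasn't moved (front corner still near zoom 260,565), and the TCP is over pot 2. I'll continue the sweep.

Call:
play_rows --steps '[[[0, -0.0053, 0], [0, 0, 0.0232]], [[0, -0.0053, 0], [0, 0, 0.0232]], [[0, -0.0053, 0], [0, 0, 0.0232]], [[0, -0.0053, 0], [0, 0, 0.0232]], [[0, -0.0053, 0], [0, 0, 0.0232]], [[0, -0.0053, 0], [0, 0, 0.0232]], [[0, -0.0053, 0], [0, 0, 0.0232]], [[0, -0.0053, 0], [0, 0, 0.0232]], [[0, -0.0053, 0], [0, 0, 0.0232]]]'

```text
time_s: 8.8
eef_pos: [598.0, 116.8, 63.5]
ee_rot: [-0.0, 0.96, 0.28, -0.0]
force: [0.5, 0.3, 0.2]
grip_width: -0.002
```

Call:
play_rows --steps '[[[0, -0.0053, 0], [0, 0, 0.0232]], [[0, -0.0053, 0], [0, 0, 0.0232]], [[0, -0.0053, 0], [0, 0, 0.0232]], [[0, -0.0053, 0], [0, 0, 0.0232]], [[0, -0.0053, 0], [0, 0, 0.0232]], [[0, -0.0053, 0], [0, 0, 0.0232]], [[0, -0.0053, 0], [0, 0, 0.0232]], [[0, -0.0053, 0], [0, 0, 0.0232]], [[0, -0.0053, 0], [0, 0, 0.0232]]]'

```text
time_s: 9.7
eef_pos: [581.0, 148.2, 63.5]
ee_rot: [-0.0, 0.98, 0.2, -0.0]
force: [0.5, -0.8, 0.0]
grip_width: 0.001
```

```bash
python3 look.py 5
```

```text
9.7 [581.04068808 148.23859462  63.49515309] yaw 0.40286076098960744 tilt [-1.43705891e-04  6.44798721e-05 -9.99999988e-01] F [ 0.50212328 -0.84934611  0.04222229] g 0.0012724910930310236 [ 5.45833206e-02  6.45357281e-01  1.45091887e+00  8.34810102e-05
  1.04545648e+00 -3.48319306e-01]
```

View pics/z5.png

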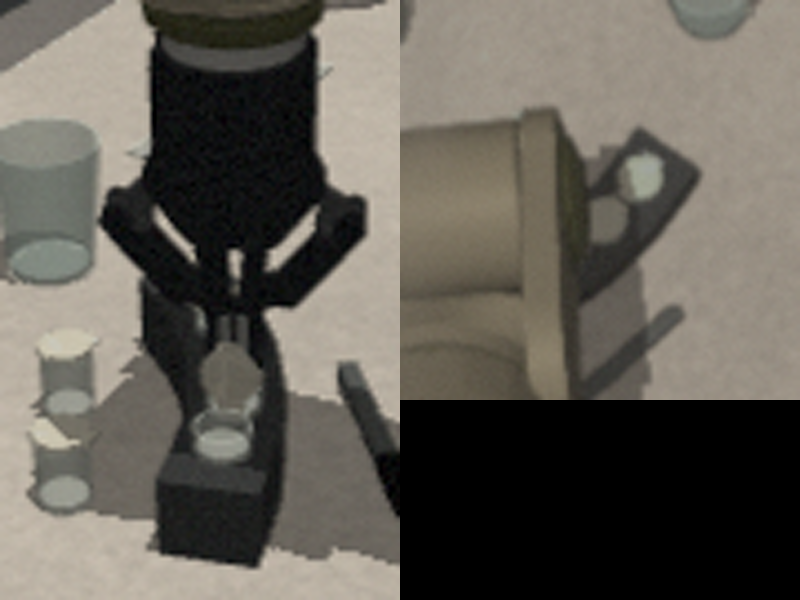

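Lids 1 and 2 show shut in the top view (zoom 640,175 and 605,220). Lid 5 is the only one still up, and the block hasn't moved. Next I'll sweep over pot 5 and about 12 mm past it.

Call:
play_rows --steps '[[[0, -0.0053, 0], [0, 0, 0.0232]], [[0, -0.0053, 0], [0, 0, 0.0232]], [[0, -0.0053, 0], [0, 0, 0.0232]], [[0, -0.0053, 0], [0, 0, 0.0232]], [[0, -0.0053, 0], [0, 0, 0.0232]], [[0, -0.0053, 0], [0, 0, 0.0232]], [[0, -0.0053, 0], [0, 0, 0.0232]], [[0, -0.0053, 0], [0, 0, 0.0232]], [[0, -0.0053, 0], [0, 0, 0.0232]], [[0, -0.0053, 0], [0, 0, 0.0232]], [[0, -0.0053, 0], [0, 0, 0.0232]], [[0, -0.0053, 0], [0, 0, 0.0232]], [[0, 0, 0], [0, 0, 0]], [[0, 0, 0], [0, 0, 0]]]'

```text
time_s: 11.2
eef_pos: [567.0, 193.3, 63.5]
ee_rot: [0.0, 0.996, 0.093, -0.0]
force: [0.8, -0.7, 0.4]
grip_width: 0.001
```

Call:
play_rows --steps '[[[0, 0, -0.02], [0, 0, 0]], [[0, 0, -0.04], [0, 0, 0]], [[0, 0, -0.06], [0, 0, 0]], [[0, 0, -0.06], [0, 0, 0]]]'

```text
time_s: 11.6
eef_pos: [566.6, 193.0, 199.8]
ee_rot: [0.0, 0.996, 0.093, -0.001]
force: [0.2, -0.3, 0.8]
grip_width: 0.002
```

```bash
python3 look.py 6
```

```text
11.6 [566.63625932 193.02015704 199.83192918] yaw 0.1855381773307706 tilt [-1.05187809e-03 -1.57214056e-04 -9.99999434e-01] F [ 0.1698511  -0.33413415  0.78977822] g 0.0019295351337340787 [ 1.32794105e-01  4.99692890e-01  1.30854334e+00 -1.70304447e-05
  1.33441985e+00 -5.27400547e-02]
```

View pics/z6.png

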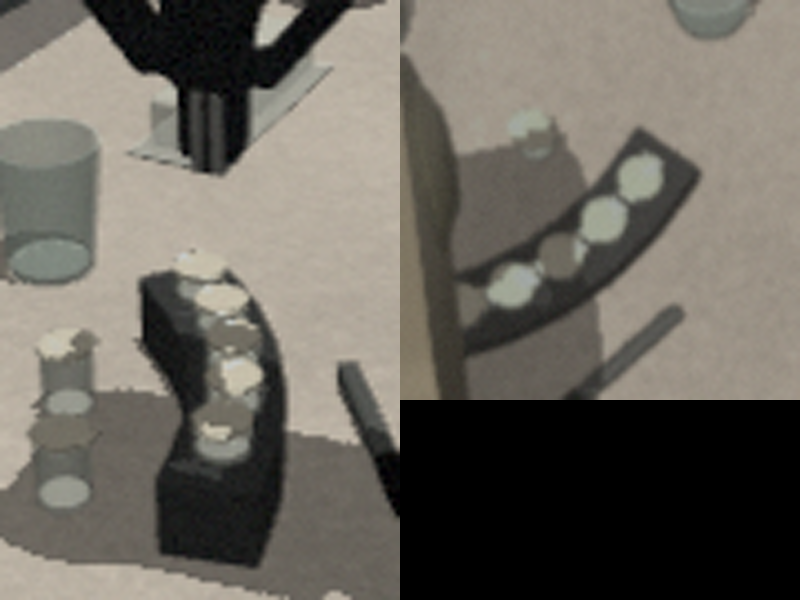

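Call:
play_rows --steps '[[[-0.03, 0.055, -0.01], [0, 0, 0]], [[-0.03, 0.055, -0.01], [0, 0, 0]], [[-0.03, 0.055, -0.01], [0, 0, 0]], [[-0.03, 0.055, -0.01], [0, 0, 0]], [[-0.03, 0.055, -0.01], [0, 0, 0]], [[-0.03, 0.055, -0.01], [0, 0, 0]], [[-0.03, 0.055, -0.01], [0, 0, 0]], [[0, 0, 0], [0, 0, 0]], [[0, 0, 0], [0, 0, 0]]]'

```text
time_s: 12.6
eef_pos: [465.2, -120.2, 250.8]
ee_rot: [-0.0, 0.996, 0.092, -0.0]
force: [0.3, 0.2, 0.2]
grip_width: 0.002
```

```bash
python3 look.py 7
```

```text
12.6 [ 465.22394249 -120.24855652  250.79835363] yaw 0.18344080813081984 tilt [-4.76464718e-05  3.28285620e-04 -9.99999945e-01] F [0.33800669 0.19712208 0.15548497] g 0.0015163147498183655 [-4.97544645e-01  1.99643679e-01  1.59267553e+00  2.72387298e-04
  1.34947201e+00 -6.81045276e-01]
```

View pics/z7.png

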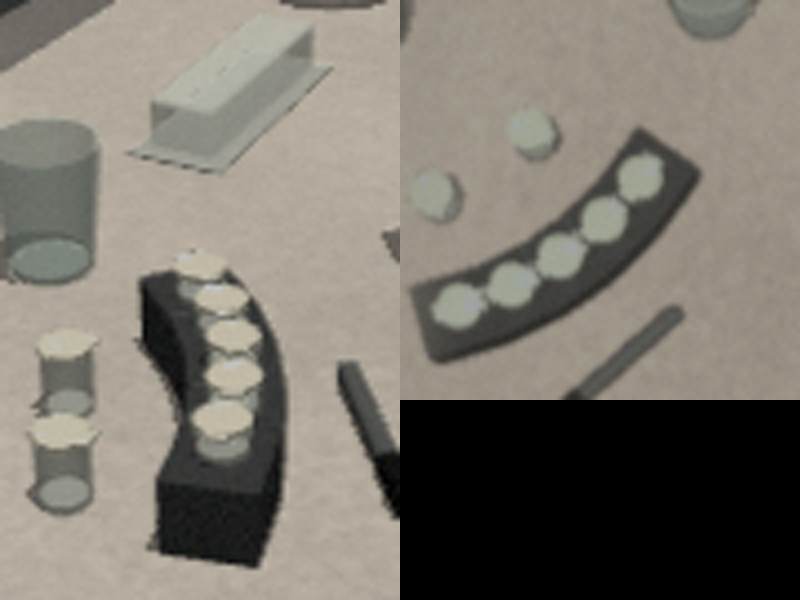

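View pics/t7.png

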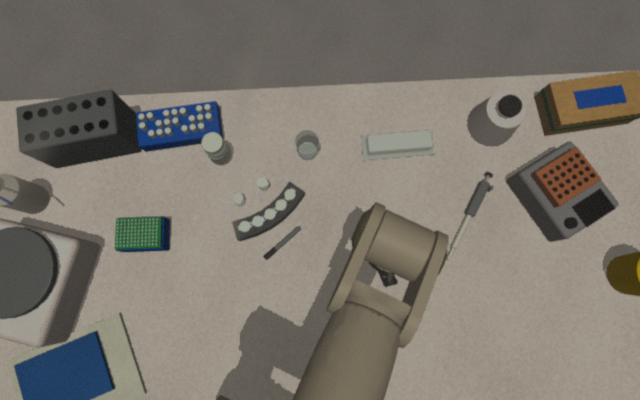

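Run:
```python
from rig import ctrl
s=ctrl.sense(); print(s['time_s'],abs(s['dq']).max()); print(ctrl.finish_job())
```

```text
12.7 0.016673082415191217
the job is handed in; nothing more can be done
None
```

I folded all five lids shut in order, from pot 1 to pot 5, and handed the job in at 12.7 s of the 38 s allowed. The hand-in gives no verdict.

**What I did:** I found the block in both camera images. Then, with the gripper closed, I ran the fingertips along the arc about 1.5 mm above the shut-lid height, lifted straight up and moved the arm clear.

**Last checks:**
- **Lids:** the final side and top pictures show all five lids lying flat. I judged the flatness by eye and did not measure the angles.
- **Block and bench:** the block and everything else on the bench look unmoved in those pictures.
- **Force:** the readings stayed around 1 N, but I only read the force at the end of each short move, so a brief peak in between would not show.

**Disagreement:** the two cameras placed the block about 3.5 mm apart, so I used roughly the average. The sweep showed no sign of being off line.

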